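# Plug in the probe pin and hold the sprung rod at its length mark

### The job

Check the sprung displacement transducer: first take the yellow-handled probe pin from its white parking block, push it fully home in the red-ringed opening of the grey readout unit, and let go of it. Then pull the transducer's telescoping rod out of its barrel by the black grip, against its spring, until its white pointer stands right above the red length mark, and finish while still holding it steady there. Leave the other things on the table where they are.

Things in the scene. Friction and masses are not known exactly. Their poses are not given: they have to be found in the camera images.
- pin: The loose probe pin, 40 g, upright. Origin at the tip of its brass shank, z up along it: shank 7 mm thick (tip chamfered), z 0 to 24 mm; black flange 22 mm across, z 24 to 28; yellow round handle 16 mm across, z 28 to 72. It starts standing in the parking block, flange resting on the block's top.
- pin_park: White parking block, fixed, 50x50 mm, 32 mm high, with a 58 mm foot 6 mm high; origin at the centre of its underside. The pin's shank stands 24 mm down in its loose 10 mm hole: lift the pin more than 24 mm to clear it.
- readout: Grey readout unit, fixed, 84x104 mm (x, y), flat top 45 mm above the table; origin at the centre of its underside. In its top are two like openings 44 mm apart along y: red-ringed at (-18, +22) mm, blue-ringed (the wrong one) at (-18, -22) mm. A white display panel on its +x half stands 10 mm above the top, starting 23 mm from the openings' centres.
- pin_grip (a point): Middle of the yellow handle, 50 mm above the tip (22 mm below the top of the handle).
- pin_tip (a point): Tip of the brass shank.
- terminal_red (a point): Centre of the mouth of the red-ringed opening, level with the readout unit's top; z up. The opening is vertical, 9 mm across with a 2 mm chamfer, 30 mm deep; the pin is fully home when its flange rests on the top, its tip 24 mm below this point.
- transducer: The fixed transducer: a steel barrel 36 mm across (collar 40 mm) lying level, axis 75 mm above the table, in blue clamps on an aluminium rail 250x60x12 mm. Origin on the table under the barrel's mouth; the barrel runs 120 mm along +x, clamps reach 96 mm above the table, and the rod comes out along -x, over the rail.
- rod (a joint): How far the rod is pulled out (m), 0 home, end stop at 0.105. Its spring pulls it back with about 4.4 N at home, rising by 1.1 N per cm, at once when let go.
- rod_grip (a point): Middle of the rod's black grip, on the barrel's axis 75 mm above the table: a round waist 16 mm across and 31 mm free length along x between two 30 mm end discs. Axes as the transducer's: the rod pulls out along -x; close the fingers along y, from above.
- rod_pointer (a point): Lower tip of the white pointer (10 mm wide, 3 mm thick, hanging under the rod at the barrel's side of the grip, 17 mm from the grip's middle), 38 mm above the table. It travels with the rod. Same axes.
- mark_line (a point): Middle of the upper edge of the red length mark, a fixed red plate 3 mm thick and 74 mm wide clamped across the rail, edge 34 mm above the table. Same axes as the transducer; the pointer is at the mark when both have the same x in this frame. How far it stands from the rod's home pointer differs each time (40 to 80 mm along -x).
- microtubes: Bystander, to be left alone: orange block of microtubes, 62x112x38 mm; origin at the centre of its underside.
- jar: Bystander, to be left alone: small jar with a red lid, 42 mm across, 56 mm high; origin at the centre of its underside.
- amber: Bystander, to be left alone: brown bottle with a black cap, 47 mm across, 92 mm high; origin at the centre of its underside.
- dish: Bystander, to be left alone: pale petri dish, 90 mm across, 15 mm high; origin at the centre of its underside.
- marker: Bystander, to be left alone: white marker pen with a red cap, 127 mm long; origin at the centre of its underside.
- weight: Bystander, to be left alone: small brass weight, 22 mm across, 38 mm high; origin at the centre of its underside.
- tape: Bystander, to be left alone: roll of beige tape, 70 mm across, 19 mm high; origin at the centre of its underside.

How it is judged:
By the outcome, as a careful person would: the job done as asked, in the order asked, and still so for the second after the job is handed in, while the arm keeps its last pose, push and grip.
It also fails if it takes over 51 s, if anything falls off the work surface, if the arm or the gripper's body presses on something with over 40 N, if the wrist force passes 120 N, or if a joint passes its speed limit or range.

### The arm

A 6-joint arm with a two-finger parallel gripper is mounted at the origin on a cart in front of the work surface, level with it; the furniture and walls round the work are solid. World frame = base frame: x ahead of the robot, y to its left, z up, the work surface at z = 0. Lengths are in m, angles in rad, forces in N, time in s.
With the tool pointing down it reaches from about 0.275 to 0.75 m from the base axis. Payload 10.2 kg.
Tool frame: the origin (TCP) lies midway between the tips of the shut fingers; the grasp point (between the pads) lies 19 mm behind it; x points along the fingers, y is the direction in which the jaws open and shut, and the axes are right-handed (so a half turn about x gives the same grasp; the last joint's range is limited). The gripper opens to 85 mm and grips with 20 to 120 N. Pads are 22 mm wide; open, the fingers measure 114 mm over their backs; the gripper's body (76 mm by 85 mm) begins 54 mm behind the grasp point. The pads swing forward as they close: fully open they stand 13 mm farther back than shut.
Start: joints at [1.047, 0.313, 1.498, -0, 1.331, -0.223], TCP at [0.156, 0.501, 0.231] pointing down, gripper open.
Joint ranges: [-2.94, 2.94], [-0.97, 2.17], [0.19, 2.56], [-1.23, 4.37], [0.02, 3.11], [-2.88, 2.88]. Speed limits (rad/s): [2.39, 2.39, 3.01, 3.14, 3.14, 3.14].

### API

Orientations are given as a unit quaternion [x, y, z, w].
In Python, from bench import state, snapshot, camera_params, job_done gives the robot as it stands.
- The arm moves only by the tool servo_tool, never from a script. Its argument "increments" is one flat list of numbers, 5 for each row, row after row: the opening, from 0 (shut) to 1 (fully open), then the shift along the tool's x, y, z each as a share of 0.2 m, from -1 to 1, then the turn about the tool's x as a share of 90 degrees, from -1 to 1. A call has exactly 5 rows; each row shifts and turns the commanded pose from where the row before left it, along the tool's axes as they then stand; what a row does not reach is not made up. A row lasts 1/10 s, in which the tool goes at most 50 mm and 8.59 degrees, less where a joint would pass 70% of its speed; a pose out of reach is approached as far as the arm can. A call with a number of a shift or a turn outside -1 to 1 is refused whole. A call with a gripper value outside its range is refused whole. The fingers move at their own pace and stop on an object; "squeeze" is the grip in N (left out, the last holds). Time passes only in rows, so rows that do not move let the fingers close, or fill a call up. It gives the time, the measured TCP pose, the force and the opening at its end, in the units of the state.
- state(): the state, without advancing time (a new reading comes with each control period).
- snapshot(name): name is "scene" or "top"; returns (picture, depth): 480x640x3 uint8, blue, green, red; 480x640 float32, m along the optical axis (not along the pixel's ray), 0 where there is no reading.
- camera_params(name): a dict with "fx", "fy", "cx", "cy" (pixels), "extrinsics" (4x4, takes a point from camera to world coordinates). Camera axes: x right, y up, looking along -z (the intrinsics and any distortion apply to the point x, -y, -z); pixel columns grow to the right and rows downward; lengths in m; the calibration is good to about 2 mm. A picture is of the moment at which its call begins. camera_params takes no time and is no camera call.
- job_done(): hands the job in, once; it reports no verdict.
The state is a dict: "t": time; "q": joint angles; "qd": joint speeds; "effort": joint torques, N m; "eef_pos": TCP position; "eef_rot": TCP orientation; "force": force on the tool from outside, world axes, zero at the start; "wrist_torque": the same for the moment, N m; "width": finger opening in m.
Only numpy, scipy, OpenCV 4.12 (cv2) and the standard library are available. Lean on these libraries where they do the work, as an engineer would, in place of code of your own. Each camera call takes 0.05 s, during which the arm holds its last target. There are 200 camera calls.

## Working session

There is one attempt and no reset: what is moved stays moved. The work goes in short steps, Python scripts to look and compute and a tool call to move; the robot and the scene stay as the last step left them, time stands still between calls to the robot, and variables do not carry over. Pictures are saved under pics/ and viewed, about 8 in all and at most 12, crops included, and the job is handed in when it is done.

Besides the shell and the picture viewer there is one more tool, called as name(argument=value, ...) on one line, values as JSON. servo_tool: Moves the arm, as the interface text tells. Its arguments: {"type":"object","properties":{"increments":{"type":"array","items":{"type":"number","minimum":-1,"maximum":1}},"squeeze":{"type":"number"}},"required":["increments"]}

```bash
mkdir -p pics; cat > h.py <<'E'
import numpy as np, cv2
from bench import state, snapshot, camera_params, job_done
def ray(c,u,v):
    p=camera_params(c);E=np.array(p["extrinsics"])
    d=E[:3,:3]@np.array([(u-p["cx"])/p["fx"],-(v-p["cy"])/p["fy"],-1]);return E[:3,3],d
def onz(c,u,v,z):
    o,d=ray(c,u,v);return o+d*(z-o[2])/d[2]
def proj(c,P):
    p=camera_params(c);E=np.array(p["extrinsics"]);q=E[:3,:3].T@(np.array(P)-E[:3,3])
    return p["cx"]+p["fx"]*q[0]/-q[2],p["cy"]-p["fy"]*q[1]/-q[2]
def cloud(c,dep):
    p=camera_params(c);E=np.array(p["extrinsics"]);v,u=np.mgrid[:480,:640]
    P=np.stack([(u-p["cx"])/p["fx"]*dep,-(v-p["cy"])/p["fy"]*dep,-dep],-1);return P@E[:3,:3].T+E[:3,3]
E
python3 - <<'E'
from h import *
for c in("scene","top"):
    im,d=snapshot(c);cv2.imwrite(f"pics/{c}0.png",im);np.save(c+"0.npy",d);p=camera_params(c);print(c,{k:(np.round(v,3).tolist()) for k,v in p.items()})
print(state())
E
```

```text
scene {'fx': 496.795, 'fy': 496.795, 'cx': 320.468, 'cy': 240.842, 'extrinsics': [[0.807, 0.297, -0.51, -0.108], [-0.59, 0.367, -0.719, -0.902], [-0.026, 0.881, 0.472, 0.663], [0.0, 0.0, 0.0, 1.0]]}
top {'fx': 619.752, 'fy': 619.752, 'cx': 329.381, 'cy': 246.813, 'extrinsics': [[0.021, 0.993, -0.113, 0.33], [-1.0, 0.021, -0.004, -0.029], [-0.002, 0.113, 0.994, 1.77], [0.0, 0.0, 0.0, 1.0]]}
{'t': 0.1, 'q': array([ 1.04663556e+00,  3.13393093e-01,  1.49839139e+00,  3.60933849e-06,
        1.33102460e+00, -2.23447240e-01]), 'qd': array([-8.18540291e-05, -2.32278388e-03, -3.45571207e-04, -1.98807147e-05,
       -2.33722998e-03, -4.13755743e-04]), 'effort': array([ 2.99110550e-03, -4.12899935e+01, -2.60142857e+01, -1.42380459e-04,
        3.03615430e-03,  3.08532617e-05]), 'eef_pos': array([0.15541347, 0.50121064, 0.2307814 ]), 'eef_rot': array([ 0.1055185 ,  0.69928702, -0.10631835,  0.69897062]), 'force': array([ 0.18413238, -0.01281615,  0.0442449 ]), 'wrist_torque': array([-0.0625926 ,  0.02785384,  0.00770286]), 'width': 0.08560454076159013}
```

View pics/top0.png

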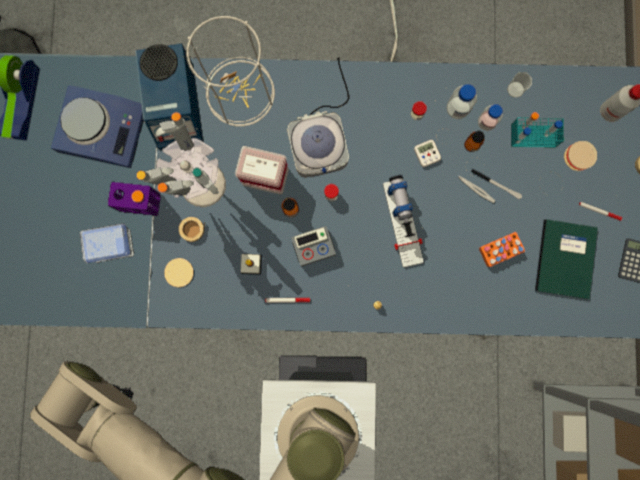

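View pics/scene0.png

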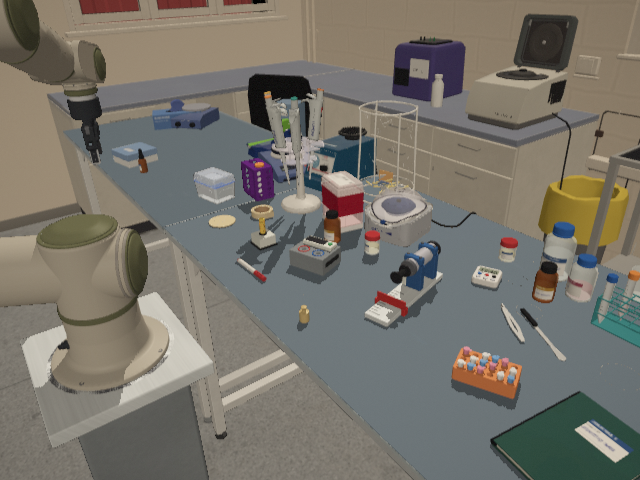

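```bash
python3 - <<'E'
import cv2,numpy as np
t=cv2.imread("pics/top0.png");s=cv2.imread("pics/scene0.png")
a=cv2.resize(t[215:285,230:430],None,fx=4,fy=4,interpolation=cv2.INTER_CUBIC)
b=cv2.resize(s[200:330,240:450],(800,495)[:2] and (504,312),interpolation=cv2.INTER_CUBIC)
o=np.zeros((600,800,3),np.uint8);o[:280]=a;o[285:597,:504]=b;cv2.imwrite("pics/c0.png",o)
E
```

```text
(no output)
```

View pics/c0.png

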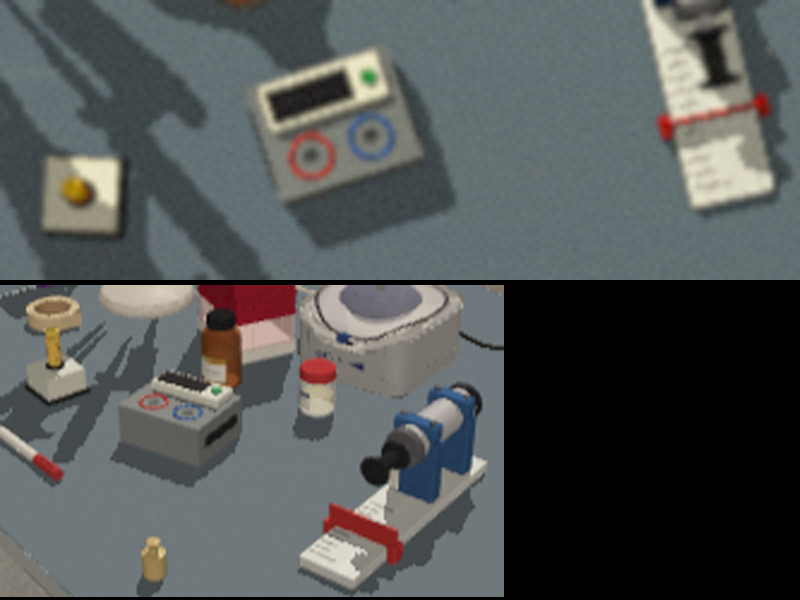

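The pin is at top (249,262), the red ring at (307,254), the blue ring at (323,249), and the rod grip and red mark at about (408,230) and (408,244). Next I measure with masks.

```bash
cat >> h.py <<'E'
def mask(im,kind):
    h,s,v=[x.astype(int) for x in cv2.split(cv2.cvtColor(im,cv2.COLOR_BGR2HSV))]
    return {'red':((h<8)|(h>172))&(s>110)&(v>70),'blue':(h>100)&(h<125)&(s>110)&(v>60),'yel':(h>16)&(h<32)&(s>130)&(v>60)}[kind]
def box(m,b):
    o=np.zeros_like(m);o[b[1]:b[3],b[0]:b[2]]=m[b[1]:b[3],b[0]:b[2]];return o
def cen(m):
    v,u=np.nonzero(m);return u.mean(),v.mean(),len(u),(u.min(),u.max(),v.min(),v.max())
def tri(a,b):
    (o1,d1),(o2,d2)=a,b;t=np.linalg.lstsq(np.stack([d1,-d2],1),o2-o1,rcond=None)[0]
    p,q=o1+t[0]*d1,o2+t[1]*d2;return (p+q)/2,np.linalg.norm(p-q)
E
python3 - <<'E'
from h import *
np.set_printoptions(precision=4,suppress=True)
t=cv2.imread("pics/top0.png");s=cv2.imread("pics/scene0.png")
B={'red ring':('red',(297,243,316,264),(294,240,312,257),.045),'blue ring':('blue',(314,240,330,257),(311,245,328,260),.045),
'pin':('yel',(240,252,260,272),(255,215,270,238),.06),'mark':('red',(392,236,425,252),(372,288,410,320),.03)}
for n,(k,bt,bs,z) in B.items():
    mt,ms=cen(box(mask(t,k),bt)),cen(box(mask(s,k),bs))
    print(n,mt,ms,'\n',onz('top',*mt[:2],z),onz('scene',*ms[:2],z),tri(ray('top',*mt[:2]),ray('scene',*ms[:2])))
# depth checks
for c,im in(('top',t),('scene',s)):
    P=cloud(c,np.load(c+"0.npy"))
    q=P[...,2]
    for n,lo,hi,xy in(('rodgrip',.05,.1,None),):
        pass
    if c=='top':
        print('top depth z rows at transducer'); 
        for v in range(180,268,3): print(v,[int(1000*q[v,u]) for u in range(388,428,3)])
E
```

```text
red ring (np.float64(307.25), np.float64(253.4090909090909), 44, (np.int64(302), np.int64(313), np.int64(248), np.int64(259))) (np.float64(304.6), np.float64(247.2), 15, (np.int64(298), np.int64(309), np.int64(245), np.int64(250))) 
 [0.5062 0.0402 0.045 ] [0.508  0.0387 0.045 ] (array([0.5072, 0.0396, 0.0447]), np.float64(0.0023261277685645665))
blue ring (np.float64(324.75), np.float64(248.0), 4, (np.int64(320), np.int64(327), np.int64(244), np.int64(252))) (np.float64(316.8181818181818), np.float64(252.1818181818182), 11, (np.int64(312), np.int64(323), np.int64(250), np.int64(255))) 
 [ 0.5224 -0.0084  0.045 ] [ 0.5173 -0.0023  0.045 ] (array([ 0.519 , -0.0064,  0.0468]), np.float64(0.007525414365462298))
pin (np.float64(248.27586206896552), np.float64(262.13793103448273), 29, (np.int64(245), np.int64(251), np.int64(260), np.int64(265))) (np.float64(261.80898876404495), np.float64(225.53932584269663), 89, (np.int64(259), np.int64(265), np.int64(218), np.int64(234))) 
 [0.4769 0.2023 0.06  ] [0.4711 0.1918 0.06  ] (array([0.4774, 0.2032, 0.0536]), np.float64(0.0002634730102612196))
[... 1371 characters left out ...]
31 [2, 0, 3, 5, 12, 16, 79, 81, 16, 14, 3, 3, 2, 6]
234 [1, 1, 0, 13, 13, 10, 10, 86, 95, 10, 0, -4, 0, 3]
237 [1, 4, -2, 12, 6, 13, 10, 17, 9, 9, -1, 3, 1, -3]
240 [1, 3, -4, 5, 17, 11, 8, 13, 11, 11, 37, 29, 1, -1]
243 [-1, -2, 0, 16, 11, 19, 29, 25, 6, 11, 18, 27, 2, 0]
246 [0, -7, 1, 18, 13, 8, 9, 6, 13, 14, 7, -3, 3, 5]
249 [0, 6, 7, 0, 7, 13, 2, 11, 7, 15, 7, 0, 4, -5]
252 [0, 4, 4, 0, 10, 10, 6, 14, 17, 7, 11, 0, 5, 0]
255 [2, -10, -6, -3, 9, 13, 15, 6, 10, 10, 16, 12, -5, 4]
258 [7, 4, 2, -4, 1, 9, 8, 13, 10, 14, 14, 9, 2, 6]
261 [0, 3, 1, -1, -7, 7, 13, 10, 19, 19, 10, 13, 0, -1]
264 [-1, 4, 3, 2, 6, 10, 13, 11, 4, 0, -4, 1, -4, 8]
267 [0, -9, -3, 0, 3, 0, 5, 0, 2, -2, 1, 7, -3, -8]
```

```bash
python3 - <<'E'
from h import *
np.set_printoptions(precision=4,suppress=True)
print('block',onz('top',250.6,263.75,.026))
t=cv2.imread("pics/top0.png");s=cv2.imread("pics/scene0.png")
for c in('top','scene'):
    P=cloud(c,np.load(c+"0.npy")).reshape(-1,3)
    for n,lo,hi,cx,cy,r in(('barrel+grip',.07,.11,.6,-.23,.13),('blocktop',.028,.036,.475,.2,.045),('pin',.042,.085,.475,.2,.03),('rod grip',.062,.1,.585,-.245,.03)):
        Q=P[(P[:,2]>lo)&(P[:,2]<hi)&(np.hypot(P[:,0]-cx,P[:,1]-cy)<r)]
        if len(Q)<5: print(c,n,len(Q));continue
        m=Q.mean(0);w,V=np.linalg.eigh(np.cov(Q[:,:2].T));print(c,n,len(Q),m,V[:,1],np.sqrt(w),'minmax',Q.min(0),Q.max(0))
print('grip',onz('top',408.75,229.25,.083),'rail end',onz('top',413.5,264.75,.012))
a,b=onz('top',230+666/4,215+126/4,.034),onz('top',230+763/4,215+104/4,.034);print('mark',a,b,(a+b)/2,np.linalg.norm(a-b),np.degrees(np.arctan2(*(b-a)[1::-1])))
print(proj('scene',(.585,-.245,.075)),proj('top',(.507,.0395,.045)))
E
```

```text
block [0.4754 0.2002 0.026 ]
top barrel+grip 769 [ 0.6505 -0.2173  0.0893] [-0.9681 -0.2507] [0.0113 0.0453] minmax [ 0.5553 -0.2534  0.0703] [ 0.7269 -0.1831  0.1078]
top blocktop 169 [0.4776 0.2007 0.032 ] [-0.6041  0.7969] [0.015  0.0163] minmax [0.454  0.1761 0.028 ] [0.5027 0.2263 0.036 ]
top pin 41 [0.476  0.1997 0.0695] [0.5956 0.8033] [0.0052 0.0066] minmax [0.454  0.1802 0.0429] [0.4847 0.2089 0.0837]
top rod grip 137 [ 0.5851 -0.2361  0.0827] [-0.9843 -0.1763] [0.0063 0.0172] minmax [ 0.5574 -0.2534  0.0643] [ 0.6142 -0.2201  0.0989]
scene barrel+grip 871 [ 0.6378 -0.2294  0.0856] [-0.9787 -0.2054] [0.0115 0.0486] minmax [ 0.5523 -0.2581  0.0701] [ 0.7256 -0.1845  0.0991]
scene blocktop 147 [0.4726 0.1947 0.0311] [-0.7479  0.6638] [0.0143 0.0167] minmax [0.4483 0.1701 0.0282] [0.5029 0.2276 0.0358]
scene pin 81 [0.474  0.1961 0.063 ] [-0.9487  0.3162] [0.0038 0.0046] minmax [0.4671 0.1894 0.0424] [0.4837 0.2081 0.0806]
scene rod grip 299 [ 0.587  -0.2413  0.0796] [-0.979  -0.2039] [0.0072 0.0201] minmax [ 0.5552 -0.2581  0.062 ] [ 0.6144 -0.2216  0.0968]
grip [ 0.5748 -0.2385  0.083 ] rail end [ 0.4834 -0.2615  0.012 ]
mark [ 0.5321 -0.2104  0.034 ] [ 0.5492 -0.2786  0.034 ] [ 0.5406 -0.2445  0.034 ] 0.07034700777623751 -75.97801952704404
(np.float64(404.9998294693563), np.float64(272.9782411988035)) (np.float64(307.51441225037), np.float64(253.12055521650092))
```

```bash
cat >> h.py <<'E'
from scipy.spatial.transform import Rotation as R
def go(p,jaw=None):
    s=state();M=R.from_quat(s['eef_rot']).as_matrix();e=s['eef_pos'];y=np.degrees(np.arctan2(M[1,1],M[0,1]))
    f=lambda v:np.round(v,4).tolist()
    d=0 if jaw is None else (jaw-y+90)%180-90
    # turn about tool x (down) : positive reduces yaw
    N=R.from_rotvec([0,0,np.radians(d)]).as_matrix()@M
    print('t',f(s['t']),'tcp',f(e),'jaw',f(y),'down',f(M[:,0]),'F',f(s['force']),'w',f(s['width']))
    print('turn share',round(-d/90,4),'shift share',f(N.T@(np.array(p)-e)/.2),'per5',f(N.T@(np.array(p)-e)/1.0))
E
python3 -c "
from h import *
go((.476,.200,.16),104)"
```

```text
t 0.1 tcp [0.1554, 0.5012, 0.2308] jaw 72.7703 down [-0.0006, -0.0011, -1.0] F [0.1841, -0.0128, 0.0442] w 0.0856
turn share -0.347 shift share [0.3558, -1.8487, 1.1911] per5 [0.0712, -0.3697, 0.2382]
```

servo_tool(increments=[1,0,0,0,-0.087,1,0,0,0,-0.087,1,0,0,0,-0.087,1,0,0,0,-0.086,1,0.03,-0.1,0.065,0])

```text
t: 0.6
eef_pos: [0.1722, 0.4859, 0.2254]
eef_rot: [-0.088, 0.702, 0.089, 0.702]
force: [0.4, -0.7, -0.5]
width: 0.0855
```

```bash
python3 -c "
from h import *
go((.476,.200,.16),104)"
```

```text
t 0.6 tcp [0.1722, 0.4859, 0.2254] jaw 104.3539 down [-0.0, 0.0009, -1.0] F [0.4386, -0.683, -0.4981] w 0.0855
turn share 0.0039 shift share [0.3256, -1.755, 1.1282] per5 [0.0651, -0.351, 0.2256]
```

servo_tool(increments=[0.9,0.02,-0.17,0.11,0,0.9,0.02,-0.18,0.115,0,0.8,0.02,-0.18,0.115,0,0.8,0.03,-0.18,0.115,0,0.7,0.03,-0.18,0.115,0], squeeze=40)

```text
t: 1.1
eef_pos: [0.3276, 0.3386, 0.201]
eef_rot: [-0.086, 0.702, 0.086, 0.702]
force: [0.3, 0.0, -0.5]
width: 0.0596
```

servo_tool(increments=[0.7,0.04,-0.18,0.115,0,0.7,0.04,-0.18,0.115,0,0.7,0.04,-0.18,0.115,0,0.7,0.04,-0.17,0.11,0,0.7,0.03,-0.12,0.08,0])

```text
t: 1.6
eef_pos: [0.4719, 0.2028, 0.1625]
eef_rot: [-0.086, 0.702, 0.086, 0.702]
force: [-0.6, 0.0, 0.7]
width: 0.0598
```

servo_tool(increments=[0.7,0,0,0,0,0.7,0,0,0,0,0.7,0,0,0,0,0.7,0,0,0,0,0.7,0,0,0,0])

```text
t: 2.1
eef_pos: [0.4702, 0.2054, 0.1635]
eef_rot: [-0.087, 0.702, 0.087, 0.702]
force: [0.0, 1.0, 0.2]
width: 0.0599
```

```bash
python3 - <<'E'
from h import *
go((.476,.200,.16),104)
s,d=snapshot('scene');t,_=snapshot('top');cv2.imwrite('pics/s1.png',s);cv2.imwrite('pics/t1.png',t)
a=cv2.resize(s[160:280,190:340],(750,600),interpolation=cv2.INTER_CUBIC);cv2.imwrite('pics/c1.png',a)
E
```

```text
t 2.1 tcp [0.4702, 0.2054, 0.1635] jaw 104.061 down [0.0003, 0.0001, -1.0] F [0.0385, 0.9549, 0.2051] w 0.0599
turn share 0.0007 shift share [0.0177, -0.0333, 0.0214] per5 [0.0035, -0.0067, 0.0043]
```

View pics/c1.png

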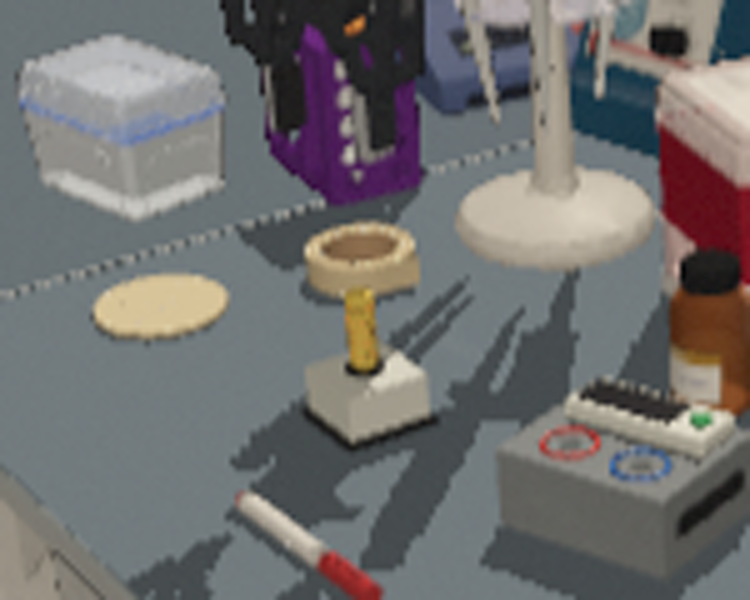

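The scene crop shows the pin standing in its block: handle top at about px (262.2,218.6), flange at (262.6,233.6). The open gripper is above it. Red ring centre is about px (304,248.5).

```bash
python3 - <<'E'
from h import *
np.set_printoptions(precision=4,suppress=True)
print(onz('scene',262.2,218.8,.08),onz('scene',262.6,233.6,.036),onz('scene',190+570/5,160+442/5,.045),onz('scene',190+640/5,160+465/5,.045))
go((.4755,.1995,.105),104)
E
```

```text
[0.4738 0.191  0.08  ] [0.4704 0.19   0.036 ] [0.5032 0.0344 0.045 ] [ 0.5172 -0.0075  0.045 ]
t 2.2 tcp [0.4704, 0.2052, 0.1635] jaw 104.0364 down [0.0002, 0.0001, -1.0] F [0.3508, 0.6126, -0.4327] w 0.0598
turn share 0.0004 shift share [0.2924, -0.0339, 0.0178] per5 [0.0585, -0.0068, 0.0036]
```

servo_tool(increments=[0.6,0.04,-0.017,0.01,0,0.6,0.1,-0.012,0.01,0,0.6,0.12,0,0,0,0.6,0.04,0,0,0,0.6,0,0,0,0])

```text
t: 2.7
eef_pos: [0.4754, 0.2, 0.1023]
eef_rot: [-0.086, 0.703, 0.086, 0.701]
force: [0.1, -0.0, 0.5]
width: 0.0511
```

```bash
python3 - <<'E'
from h import *
go((.4765,.2005,.043),104)
s,d=snapshot('scene')
a=cv2.resize(s[190:260,220:310],(720,560),interpolation=cv2.INTER_CUBIC);cv2.imwrite('pics/c2.png',a)
E
```

```text
t 2.7 tcp [0.4754, 0.2, 0.1023] jaw 103.9925 down [-0.0024, -0.0005, -1.0] F [0.101, -0.0111, 0.4595] w 0.0511
turn share -0.0001 shift share [0.2965, 0.0013, 0.0065] per5 [0.0593, 0.0003, 0.0013]
```

View pics/c2.png

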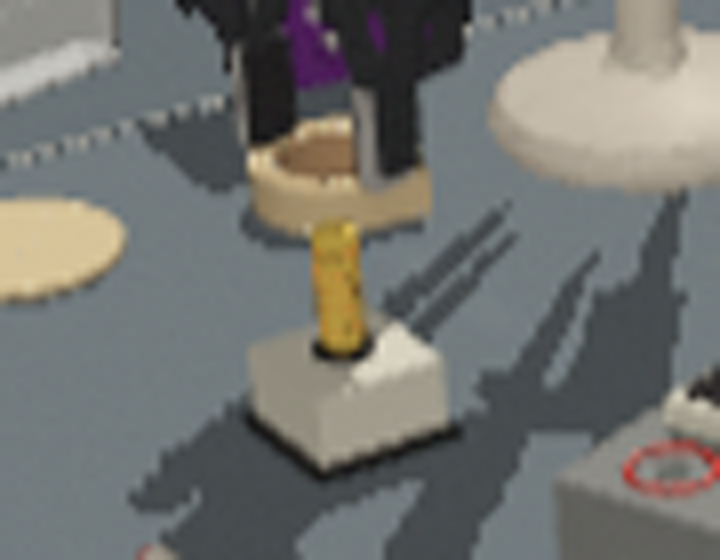

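The fingers at crop (268–400, 140–180) straddle the pin at (335,225). I descend and grip.

servo_tool(increments=[0.6,0.06,0,0.002,0,0.6,0.08,0,0.002,0,0.6,0.09,0,0.002,0,0.6,0.06,0,0,0,0.6,0,0,0,0])

```text
t: 3.25
eef_pos: [0.4764, 0.2003, 0.0441]
eef_rot: [-0.086, 0.703, 0.086, 0.701]
force: [0.0, 0.5, -0.4]
width: 0.0511
```

servo_tool(increments=[0,0,0,0,0,0,0,0,0,0,0,0,0,0,0,0,0,0,0,0,0,0,0,0,0], squeeze=40)

```text
t: 3.75
eef_pos: [0.4776, 0.2006, 0.0461]
eef_rot: [-0.086, 0.701, 0.086, 0.702]
force: [-1.3, -0.6, 6.1]
width: 0.015
```

servo_tool(increments=[0,0,0,0,0,0,-0.05,0,0,0,0,-0.1,0,0,0,0,-0.13,0,0,0,0,-0.12,0,0,0])

```text
t: 4.25
eef_pos: [0.4769, 0.2004, 0.1268]
eef_rot: [-0.086, 0.702, 0.086, 0.702]
force: [0.7, -0.2, -1.6]
width: 0.0149
```

```bash
python3 - <<'E'
from h import *
go((.507,.0395,.122),104)
s,d=snapshot('scene')
a=cv2.resize(s[180:270,210:330],(800,600),interpolation=cv2.INTER_CUBIC);cv2.imwrite('pics/c3.png',a)
E
```

```text
t 4.25 tcp [0.4769, 0.2004, 0.1268] jaw 103.9974 down [-0.0001, -0.0001, -1.0] F [0.7074, -0.2143, -1.5512] w 0.0149
turn share -0.0 shift share [0.024, -0.817, -0.0487] per5 [0.0048, -0.1634, -0.0097]
```

View pics/c3.png

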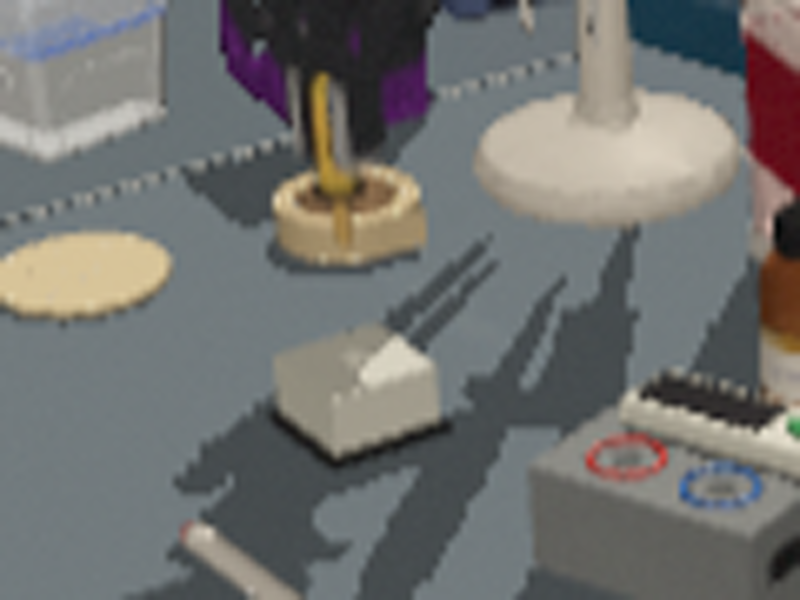

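The pin is lifted clear of its block: tip at crop (343,245), handle top at (322,80). I check its tilt and offset against a projected vertical.

```bash
python3 - <<'E'
from h import *
np.set_printoptions(precision=4,suppress=True)
c=lambda p:((p[0]-210)/.15,(p[1]-180)/.15)
for z in(.0887,.1127,.1607): print(z,c(proj('scene',(.4769,.2004,z))))
for p in((343,247),(338,192),(320,78)): print(210+p[0]*.15-.4,180+p[1]*.15-.4)
print('tip',onz('scene',210+343*.15-.4,180+247*.15-.4,.0887))
go((.507,.0395,.122),104)
E
```

```text
0.0887 (np.float64(341.23056244539464), np.float64(229.87840137900548))
0.1127 (np.float64(336.3705931224695), np.float64(176.5364425046954))
0.1607 (np.float64(326.40203129698386), np.float64(67.12369118899764))
261.05 216.65
260.3 208.4
257.6 191.29999999999998
tip [0.4696 0.1885 0.0887]
t 4.3 tcp [0.4787, 0.2008, 0.1306] jaw 104.007 down [0.0063, 0.001, -1.0] F [2.2742, 0.3663, 4.7385] w 0.0147
turn share 0.0001 shift share [0.0432, -0.8167, -0.0581] per5 [0.0086, -0.1633, -0.0116]
```

servo_tool(increments=[0,0,-0.1,-0.008,0,0,0,-0.19,-0.014,0,0,0,-0.2,-0.014,0,0,0,-0.19,-0.014,0,0,0,-0.1,-0.008,0])

```text
t: 4.8
eef_pos: [0.5037, 0.0438, 0.1255]
eef_rot: [-0.086, 0.702, 0.085, 0.702]
force: [0.6, 0.3, -0.6]
width: 0.0147
```

servo_tool(increments=[0,0,-0.037,0,0,0,0.05,0,0,0,0,0.05,0,0,0,0,0,0,0,0,0,0,0,0,0])

```text
t: 5.3
eef_pos: [0.505, 0.04, 0.1049]
eef_rot: [-0.086, 0.702, 0.087, 0.701]
force: [0.1, 0.0, -0.6]
width: 0.0147
```

```bash
python3 - <<'E'
from h import *
np.set_printoptions(precision=4,suppress=True)
go((.5065,.0398,.082),104)
s,d=snapshot('scene');cv2.imwrite('pics/s4.png',s)
a=cv2.resize(s[200:275,260:360],(800,600),interpolation=cv2.INTER_CUBIC);cv2.imwrite('pics/c4.png',a)
e=state()['eef_pos']
for P in((*e[:2],e[2]-.038),(*e[:2],.045)):
  u,v=proj('scene',P);print(((u-260+.5)*8,(v-200+.5)*8))
E
```

```text
t 5.3 tcp [0.505, 0.04, 0.1049] jaw 104.0672 down [-0.001, 0.0002, -1.0] F [0.0845, 0.0001, -0.5819] w 0.0147
turn share 0.0007 shift share [0.1144, -0.0027, 0.007] per5 [0.0229, -0.0005, 0.0014]
(np.float64(349.06248037324895), np.float64(322.06612811692116))
(np.float64(352.011149115232), np.float64(382.9364982148202))
```

View pics/c4.png

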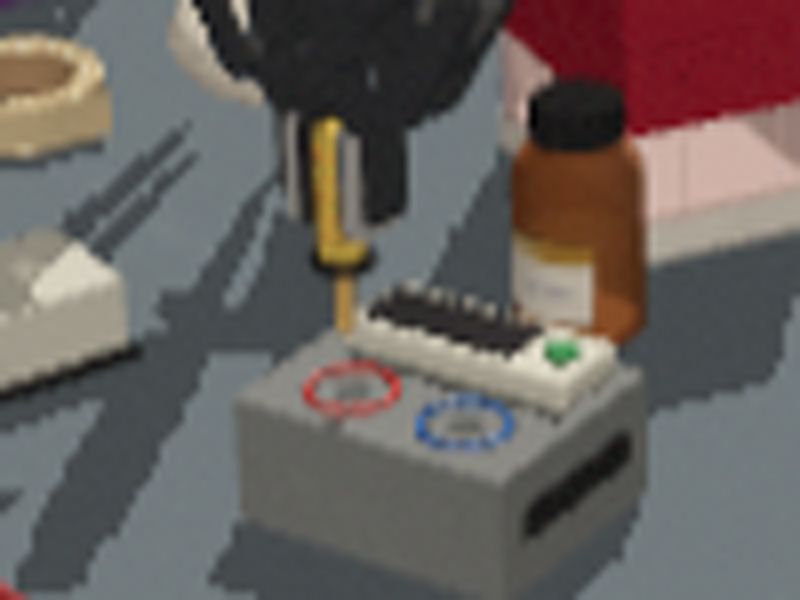

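Tip at crop (345,330), red ring centre at (352,388). After the projection bias the offset is about 2 mm in x, so I correct that and insert.

servo_tool(increments=[0,0.03,0,0.009,0,0,0.03,0,0,0,0,0.03,0,0,0,0,0.02,0,0,0,0,0,0,0,0])

```text
t: 5.85
eef_pos: [0.5068, 0.0395, 0.0826]
eef_rot: [-0.086, 0.702, 0.086, 0.701]
force: [-0.6, 0.0, -1.0]
width: 0.0148
```

servo_tool(increments=[0,0.02,0,0,0,0,0.02,0,0,0,0,0.02,0,0,0,0,0.02,0,0,0,0,0.0,0,0,0])

```text
t: 6.35
eef_pos: [0.5068, 0.0396, 0.0667]
eef_rot: [-0.086, 0.702, 0.086, 0.702]
force: [-1.9, -0.0, -1.3]
width: 0.0151
```

servo_tool(increments=[0,0.015,0,0,0,0,0.015,0,0,0,0,0.01,0,0,0,0,0.01,0,0,0,0,0,0,0,0])

```text
t: 6.85
eef_pos: [0.5071, 0.0396, 0.059]
eef_rot: [-0.086, 0.702, 0.086, 0.702]
force: [-11.9, 0.7, 22.5]
width: 0.0149
```

servo_tool(increments=[0,-0.01,0,0,0,0.45,0,0,0,0,0.45,0,0,0,0,0.45,0,0,0,0,0.45,0,0,0,0])

```text
t: 7.35
eef_pos: [0.5073, 0.0395, 0.0592]
eef_rot: [-0.086, 0.702, 0.086, 0.702]
force: [-0.5, -0.0, -0.1]
width: 0.0385
```

servo_tool(increments=[0.45,-0.05,0,0,0,0.45,-0.15,0,0,0,0.45,-0.2,0,0,0,0.45,-0.15,0,0,0,0.45,0,0,0,0])

```text
t: 7.85
eef_pos: [0.509, 0.0393, 0.1739]
eef_rot: [-0.087, 0.699, 0.085, 0.705]
force: [-0.7, -1.0, 0.2]
width: 0.0385
```

```bash
python3 - <<'E'
from h import *
np.set_printoptions(precision=4,suppress=True)
s,d=snapshot('scene');cv2.imwrite('pics/s5.png',s)
a=cv2.resize(s[215:275,270:350],(400,300),interpolation=cv2.INTER_CUBIC)
b=cv2.resize(s[240:330,355:455],(400,360),interpolation=cv2.INTER_CUBIC)
o=np.zeros((360,800,3),np.uint8);o[:300,:400]=a;o[:,400:]=b;cv2.imwrite('pics/c5.png',o)
go((.58,-.237,.17),104)
E
```

```text
t 7.9 tcp [0.5079, 0.0395, 0.1715] jaw 103.9995 down [0.0044, -0.0007, -1.0] F [0.7171, -0.1481, -0.0624] w 0.038
turn share -0.0 shift share [0.0098, -1.4284, 0.0152] per5 [0.002, -0.2857, 0.003]
```

View pics/c5.png

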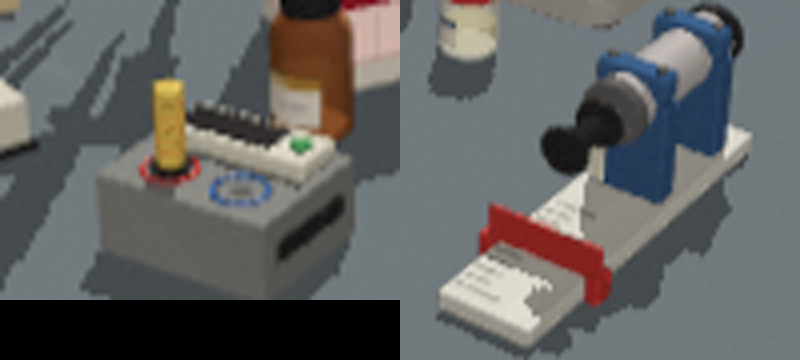

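The pin is home: its black flange sits on the red ring at crop (168,168). In the right half, the rod grip is at (575,140) and the mark at (545,245). I measure these more closely.

```bash
python3 - <<'E'
from h import *
np.set_printoptions(precision=4,suppress=True)
t=cv2.imread("pics/top0.png");g=cv2.cvtColor(t,cv2.COLOR_BGR2GRAY).astype(np.float32)
a=np.array([np.cos(np.radians(14)),np.sin(np.radians(14))]);n=np.array([-a[1],a[0]]);o=np.array([.5406,-.2445])
def samp(z,S,N):
    out=np.zeros((len(S),len(N)),np.float32);r=t[...,2].astype(np.float32)-t[...,1]
    U=np.array([[proj('top',(*(o+s*a+k*n),z)) for k in N] for s in S],np.float32)
    return [cv2.remap(i,U[...,0],U[...,1],cv2.INTER_LINEAR) for i in (g,r)]
S=np.arange(-.01,.1,.002);N=np.arange(-.024,.025,.003)
G,_=samp(.085,S,N)
print(N*1000)
for s,row in zip(S,G): print(int(round(s*1000)),row.astype(int))
S=np.arange(-.012,.013,.002);N=np.arange(-.045,.046,.006)
_,Rr=samp(.034,S,N);print('red');print(N*1000)
for s,row in zip(S,Rr): print(int(round(s*1000)),row.astype(int))
E
```

```text
[-24. -21. -18. -15. -12.  -9.  -6.  -3.  -0.   3.   6.   9.  12.  15.
  18.  21.  24.]
-10 [ 53  75 118 137 138 140 143 141 140 140 145 142 143 141 137 133 124]
-8 [ 48  74 122 131 129 134 137 134 131 134 139 136 134 136 134 134 123]
-6 [ 48  75 112 114 115 124 122 118 117 122 124 121 121 130 123 124 115]
-4 [ 55  70  94  95  92  97 102 102 103 111 117 112 107 122 118 117 106]
-2 [ 57  71  82  83  93  95  92  91 119 133 130 115 123 139 131 119 120]
0 [ 59  75  93 101 109 112 109 114 149 170 167 158 158 169 170 161 154]
2 [ 59  75 107 120 129 132 129 140 179 203 199 193 195 203 198 192 189]
4 [ 63  78 119 137 137 140 142 158 185 205 217 218 214 213 211 209 205]
6 [ 65  81 120 139 141 143 144 151 171 199 219 221 219 217 209 204 198]
8 [ 68  85 118 138 142 143 143 146 155 186 214 219 219 217 205 196 193]
10 [ 68  84 117 137 140 140 140 139 146 169 202 211 218 217 209 196 196]
12 [ 68  84 120 135 130 132 134 130 129 146 179 195 206 214 214 209 207]
14 [ 68  83 123 128 114 117 113 103 104 118 143 163 182 204 212 208 209]
16 [ 69  84 121 115  91  79  76  72  70  75  96 119 149 186 201 200
[... 3195 characters left out ...]
 2   1   1   2   1  15  35 -12]
-6 [-10  12  56   8   2   2   1   1   1   1   1   1   0  37  68 -11]
-4 [-10  25  82  12   5   2   6   4   5   5   3   5   3  58  93  -9]
-2 [-10  26 100  17  14   6  17  15  16  15  13  15  14  77 102  -9]
0 [-11  25 109  37  32  24  39  44  38  43  32  48  33  97 107  -9]
2 [-10  26 122  70  43  45  51  70  55  66  55  69  58 110 116  -9]
4 [ -8  32 128  69  40  41  44  61  49  62  51  62  53 116 119  -6]
6 [ -7  30 107  47  14  23  17  33  26  33  31  30  34  93 109  -6]
8 [-8 17 71 17  2  6  6 10  9 10 11  9 11 66 79 -9]
10 [ -9   3  35   2   0   0   2   2   2   0   4   2   4  33  34 -12]
12 [-10  -6   5  -2   3   1   2   2   1   0   2   4   1  11   3 -13]
```

servo_tool(increments=[0.6,0,-0.1,0,0,0.6,0,-0.2,0,0,0.6,0,-0.22,0,0,0.6,0,-0.22,0,0,0.6,0,-0.22,0,0])

```text
t: 8.4
eef_pos: [0.5533, -0.1483, 0.1683]
eef_rot: [-0.086, 0.702, 0.087, 0.701]
force: [0.3, 0.8, -0.1]
width: 0.0509
```

servo_tool(increments=[0.6,0,-0.2,0,0,0.6,0,-0.18,0,0,0.6,0,-0.08,0,0,0.6,0,0,0,0,0.6,0,0,0,0])

```text
t: 8.9
eef_pos: [0.5754, -0.2354, 0.1683]
eef_rot: [-0.086, 0.702, 0.087, 0.701]
force: [-0.7, 1.0, 0.2]
width: 0.051
```

```bash
python3 - <<'E'
from h import *
go((.5756,-.2363,.10),104)
E
```

```text
t 8.9 tcp [0.5754, -0.2354, 0.1683] jaw 103.9908 down [-0.0015, 0.0012, -1.0] F [-0.7057, 0.9505, 0.2465] w 0.051
turn share -0.0001 shift share [0.3417, -0.0053, 0.0004] per5 [0.0683, -0.0011, 0.0001]
```

servo_tool(increments=[0.6,0.08,-0.005,0,0,0.6,0.1,0,0,0,0.6,0.08,0,0,0,0.6,0,0,0,0,0.6,0,0,0,0])

```text
t: 9.4
eef_pos: [0.5762, -0.2361, 0.1179]
eef_rot: [-0.087, 0.702, 0.087, 0.702]
force: [-0.4, 0.4, 0.3]
width: 0.0509
```

```bash
python3 - <<'E'
from h import *
np.set_printoptions(precision=4,suppress=True)
go((.5756,-.2363,.056),104)
s,d=snapshot('scene');cv2.imwrite('pics/s6.png',s)
a=cv2.resize(s[230:320,355:475],(800,600),interpolation=cv2.INTER_CUBIC);cv2.imwrite('pics/c6.png',a)
c=lambda P:tuple(np.round((np.array(proj('scene',P))-[355,230]+.5)/.15))
e=state()['eef_pos']; ax=np.array([.9703,.2419,0])
print('under tcp at .075',c((e[0],e[1],.075)))
for k in(-.017,.017):print(k,c(np.array([e[0],e[1],.075])+k*ax),'disc top',c(np.array([e[0],e[1],.09])+k*ax))
print('pad tip edges',[c(e+k*ax+j*np.array([-.2419,.9703,0])+[0,0,.006]) for k in(-.011,.011) for j in(-.025,.025)])
E
```

```text
t 9.4 tcp [0.5762, -0.2361, 0.1179] jaw 104.0552 down [0.0001, 0.0, -1.0] F [-0.4439, 0.354, 0.3001] w 0.0509
turn share 0.0006 shift share [0.3093, -0.0001, -0.003] per5 [0.0619, -0.0, -0.0006]
under tcp at .075 (np.float64(300.0), np.float64(288.0))
-0.017 (np.float64(272.0), np.float64(309.0)) disc top (np.float64(274.0), np.float64(271.0))
0.017 (np.float64(327.0), np.float64(267.0)) disc top (np.float64(329.0), np.float64(228.0))
pad tip edges [(np.float64(356.0), np.float64(196.0)), (np.float64(224.0), np.float64(150.0)), (np.float64(392.0), np.float64(169.0)), (np.float64(260.0), np.float64(124.0))]
```

View pics/c6.png

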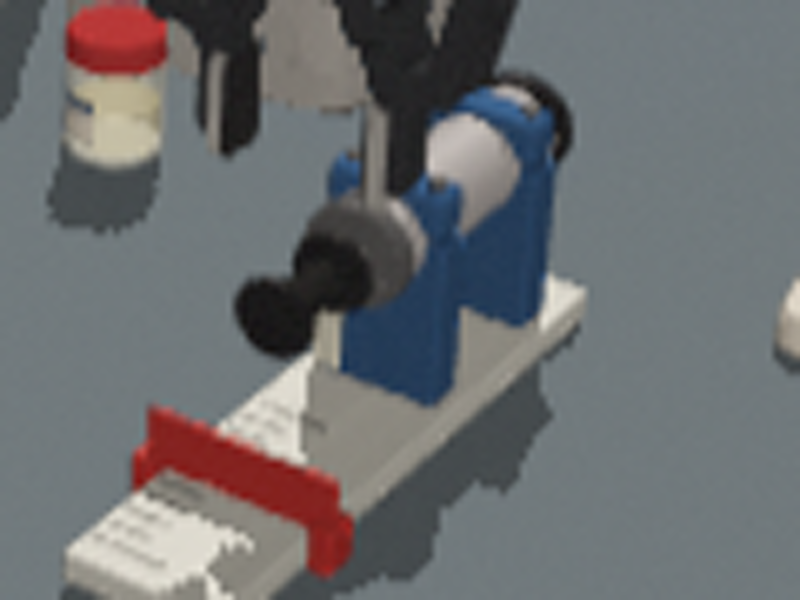

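The outer disc at (272,316) and inner disc at (332,273) match the prediction apart from the known 1 px bias. I descend and grip.

servo_tool(increments=[0.6,0.06,0,0,0,0.6,0.08,0,0,0,0.6,0.08,0,0,0,0.6,0.06,0,0,0,0.6,0.03,0,0,0])

```text
t: 9.95
eef_pos: [0.5757, -0.2367, 0.0541]
eef_rot: [-0.086, 0.702, 0.086, 0.701]
force: [-0.9, -0.2, 0.2]
width: 0.0512
```

servo_tool(increments=[0,0,0,0,0,0,0,0,0,0,0,0,0,0,0,0,0,0,0,0,0,0,0,0,0], squeeze=80)

```text
t: 10.45
eef_pos: [0.5765, -0.2375, 0.0562]
eef_rot: [-0.087, 0.701, 0.086, 0.702]
force: [0.2, -0.9, 4.8]
width: 0.0135
```

```bash
python3 - <<'E'
from h import *
e=state()['eef_pos'];go(e-.0495*np.array([.9703,.2419,0]),104)
E
```

```text
t 10.45 tcp [0.5765, -0.2375, 0.0562] jaw 103.9944 down [0.0016, -0.0013, -1.0] F [0.1907, -0.8743, 4.7826] w 0.0135
turn share -0.0001 shift share [-0.0003, 0.0, -0.2475] per5 [-0.0001, 0.0, -0.0495]
```

servo_tool(increments=[0,0,0,-0.03,0,0,0,0,-0.05,0,0,0,0,-0.05,0,0,0,0,-0.05,0,0,0,0,-0.04,0])

```text
t: 10.95
eef_pos: [0.5346, -0.2479, 0.0563]
eef_rot: [-0.087, 0.7, 0.085, 0.704]
force: [10.0, 0.4, 0.5]
width: 0.014
```

servo_tool(increments=[0,0,0,-0.015,0,0,0,0,0,0,0,0,0,0,0,0,0,0,0,0,0,0,0,0,0])

```text
t: 11.45
eef_pos: [0.5321, -0.2486, 0.0563]
eef_rot: [-0.087, 0.7, 0.085, 0.704]
force: [8.8, -0.3, 2.2]
width: 0.0137
```

```bash
python3 - <<'E'
from h import *
e=state()['eef_pos'];go(np.array([.5765,-.2375,.0562])-.0495*np.array([.9703,.2419,0]),104)
s,d=snapshot('scene');cv2.imwrite('pics/s7.png',s)
a=cv2.resize(s[240:315,360:460],(800,600),interpolation=cv2.INTER_CUBIC);cv2.imwrite('pics/c7.png',a)
E
```

```text
t 11.45 tcp [0.5321, -0.2486, 0.0563] jaw 103.9863 down [0.0051, -0.0016, -1.0] F [8.8113, -0.2526, 2.2031] w 0.0137
turn share -0.0002 shift share [0.0002, 0.0001, -0.0188] per5 [0.0, 0.0, -0.0038]
```

View pics/c7.png

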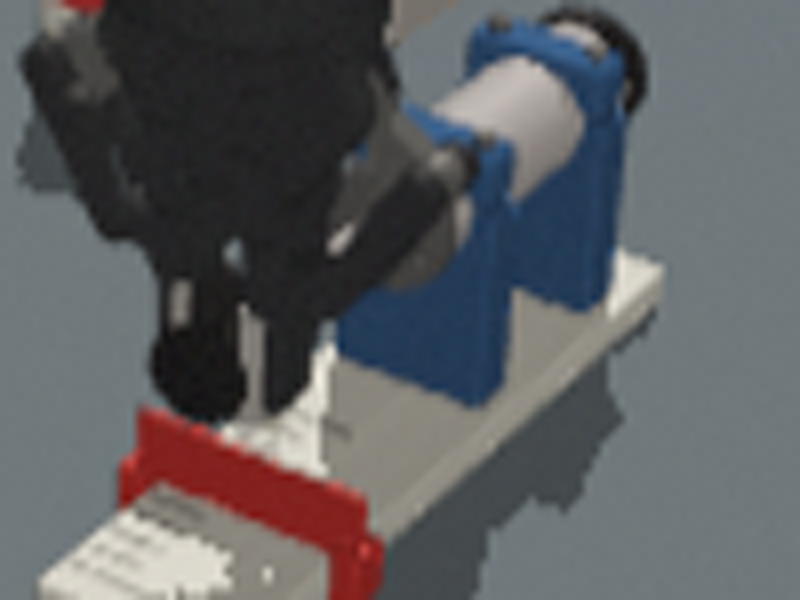

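The gripper and outer disc hide the pointer in the scene view; the disc is at (200,380) and the mark's upper edge runs (140,410)–(365,490). I check where the pointer should appear, and zoom in.

```bash
python3 - <<'E'
from h import *
c=lambda P,c0='scene':tuple(np.round((np.array(proj('scene',P))-[360,240]+.5)*8))
e=state()['eef_pos']; ax=np.array([.9703,.2419,0]);n=np.array([-.2419,.9703,0])
g=np.array([e[0],e[1],.075]);p=g+.017*ax
print('pointer tip corners',[c(p+j*n-[0,0,.037]) for j in(-.005,.005)],'disc mid',c(g-.017*ax))
m=np.array([.5406,-.2445,.034])+.0033*ax
print('mark edge ends',c(m-.037*n),c(m+.037*n))
print('tips',c(e-n*.012),c(e-n*.022))
t,_=snapshot('top')
s=cv2.imread('pics/s7.png')
o=np.zeros((600,800,3),np.uint8)
o[:,:480]=cv2.resize(s[280:310,372:396],(480,600),interpolation=cv2.INTER_CUBIC)
o[:320,480:]=cv2.resize(t[220:260,390:430],(320,320),interpolation=cv2.INTER_CUBIC)
cv2.imwrite('pics/c8.png',o)
E
```

```text
pointer tip corners [(np.float64(276.0), np.float64(430.0)), (np.float64(246.0), np.float64(418.0))] disc mid (np.float64(198.0), np.float64(365.0))
mark edge ends (np.float64(361.0), np.float64(488.0)) (np.float64(135.0), np.float64(395.0))
tips (np.float64(267.0), np.float64(411.0)) (np.float64(299.0), np.float64(424.0))
```

View pics/c8.png

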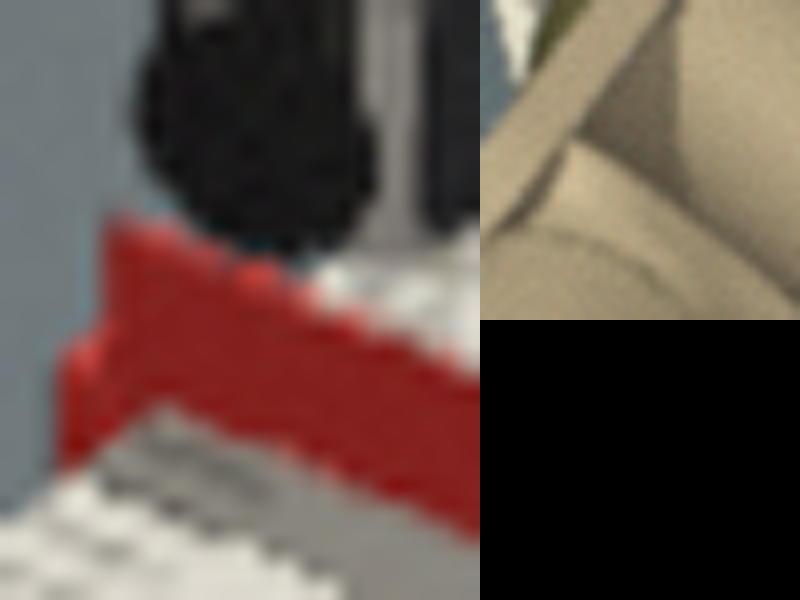

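```bash
python3 - <<'E'
from h import *
s=cv2.imread('pics/s6.png');g=cv2.cvtColor(s,cv2.COLOR_BGR2GRAY)
print('gray u398..411');[print(v,g[v,398:412], (s[v,398:412,0].astype(int)-s[v,398:412,2])) for v in range(274,292)]
# subpixel upper edge of mark per column
r=s[...,2].astype(int)-s[...,1]
for n in('s6','s7'):
    s=cv2.imread(f'pics/{n}.png');r=s[...,2].astype(float)-s[...,1];U=[];V=[]
    for u in range(380,403):
        col=r[285:312,u];k=np.argmax(col>50)
        if k>0: U.append(u);V.append(285+k-1+(50-col[k-1])/(col[k]-col[k-1]))
    f=np.polyfit(U,V,1);print(n,f,np.std(np.polyval(f,U)-V), 'at 392',np.polyval(f,392))
a=np.array([.9703,.2419,0]);nn=np.array([-.2419,.9703,0]);m=np.array([.5406,-.2445,.034])
for k in(0,.0033,.0066):
    A,B=[proj('scene',m+k*a+j*nn) for j in(-.037,.037)];print('pred mark edge at 392',k,B[1]+(392-B[0])*(A[1]-B[1])/(A[0]-B[0]))
for k in(.050,.053,.056):
    p=m+k*a+[0,0,.004];print('pred pointer tip',k,proj('scene',p-.005*nn),proj('scene',p+.005*nn))
E
```

```text
gray u398..411
274 [27 30 34 33 29 25 26 25 22 28 26 25 47 65] [-2  1 -4 -4 -2  1 -1  0 -3  2 -1  1 -2 -4]
275 [26 27 28 30 23 29 24 23 27 26 26 37 61 64] [-2  0  0 -3 -1 -1  0  1 -2 -2  0 -3 -1  6]
276 [21 24 26 24 29 77 49 51 48 36 36 51 60 59] [ -2  -1  -1  -2  -4 -11  -7  -6  -5  19  30  38  31  35]
277 [ 24  26  26  28  80 136 132 132  88  50  52  55  54  55] [ -1  -3  -1   0 -11 -18 -18 -18   9  46  48  51  50  51]
278 [ 26  21  25  32  94 150 152 150  81  57  58  56  55  55] [ -1   0   0  -3 -13 -20 -19 -20  17  52  50  52  52  51]
279 [ 26  27  27  33 114 150 151 155  75  57  58  57  56  54] [ -2  -1  -1  -3 -16 -21 -20 -19  28  51  52  52  51  52]
280 [ 23  25  27  36 122 151 152 157  74  55  55  55  54  55] [  1   0  -2  -4 -18 -21 -20 -21  34  53  53  51  51  51]
281 [ 24  25  26  68 149 150 152 158  72  58  56  57  56  54] [  0   2   0   2 -20 -20 -20 -20  34  52  53  50  50  52]
282 [ 26  27  49 108 161 151 151 159  68  58  54  56  56  54] [ -1   0   3   5 -21 -21 -20 -20  34  50  52  50  49  52]
283 [ 63  85 155 197 164 151 152 163  59  56  56  56  56  55] [  5   8  -5 
[... 1043 characters left out ...]
60793468212 at 392 296.23925366935754
s7 [  0.44067413 123.52203003] 0.3732758935928927 at 392 296.2662872694851
pred mark edge at 392 0 296.32224373197346
pred mark edge at 392 0.0033 295.3156895552537
pred mark edge at 392 0.0066 294.3153787582598
pred pointer tip 0.05 (np.float64(403.3827498550696), np.float64(284.64768732760405)) (np.float64(399.6030648418457), np.float64(283.1794124265409))
pred pointer tip 0.053 (np.float64(404.0799831336825), np.float64(284.07297521599116)) (np.float64(400.3034456631745), np.float64(282.6101972573556))
pred pointer tip 0.056 (np.float64(404.77474674412247), np.float64(283.50029879064584)) (np.float64(401.0013581856049), np.float64(282.04298812992954))
```

servo_tool(increments=[0,0,0,-0.013,0,0,0,0,-0.013,0,0,0,0,0,0,0,0,0,0,0,0,0,0,0,0])

```text
t: 12.05
eef_pos: [0.5271, -0.2498, 0.0562]
eef_rot: [-0.087, 0.7, 0.085, 0.704]
force: [9.2, 0.9, 1.9]
width: 0.0138
```

```bash
python3 - <<'E'
from h import *
go(np.array([.5765,-.2375,.0562])-.0507*np.array([.9703,.2419,0]),104)
s,d=snapshot('scene');cv2.imwrite('pics/s9.png',s);g=cv2.cvtColor(s,cv2.COLOR_BGR2GRAY)
p=cv2.imread('pics/s7.png');gp=cv2.cvtColor(p,cv2.COLOR_BGR2GRAY);g6=cv2.cvtColor(cv2.imread('pics/s6.png'),cv2.COLOR_BGR2GRAY)
for n,G,I in(('s6',g6,cv2.imread('pics/s6.png')),('s7',gp,p),('s9',g,s)):
    print(n,'u386..399');[print(v,G[v,386:400],(I[v,386:400,2].astype(int)-I[v,386:400,1])) for v in range(288,300)]
E
```

```text
t 12.05 tcp [0.5271, -0.2498, 0.0562] jaw 103.9863 down [0.0052, -0.0015, -1.0] F [9.152, 0.9133, 1.8993] w 0.0138
turn share -0.0002 shift share [0.0001, -0.0, 0.0009] per5 [0.0, -0.0, 0.0002]
s6 u386..399
288 [120 119 120 120 120 120 120 124 179 205 217 218 219 218] [-9 -8 -8 -9 -9 -9 -9 -8  0  3  4  5  4  4]
289 [120 119 121 120 120 120 129 200 210 218 218 219 218 216] [ -8 -10  -9  -9  -9  -9  -5   3   4   3   4   4   4   4]
290 [119 120 120 120 120 141 203 217 197 201 202 218 215 214] [-9 -8 -9 -9 -8 -3  3  4  4  5  4  4  3  4]
291 [121 119 119 122 156 201 219 217 210 210 188 183 199 214] [-9 -8 -9 -9 -3  4  4  4  3  4  4  5  3  3]
292 [120 121 123 163 203 197 179 199 218 215 206 199 182 193] [-10  -8  -9  -3   2   4   5   4   4   5   4   3   4   4]
293 [110 126 198 186 217 209 203 207 199 182 198 215 206 204] [ 9 -6  2  3  4  3  3  5  3  4  4  3  4  4]
294 [ 99 148 202 190 182 200 218 215 205 199 184 195 215 214] [79 64 16  3  4  4  3  4  4  3  4  5  4  3]
295 [ 74 111 143 155 169 186 198 181 198 215 206 206 214 214] [104  86  47  57  44  16   4   4   4   3   5   4   5   4]
296
[... 2416 characters left out ...]
3  3  4]
294 [ 82 135 176 173 137 108 157 164 204 197 182 195 214 212] [93 74 23  3  4  4  5  5  4  4  4  4  4  4]
295 [ 73 109 141 154 166 166 178 157 196 213 205 205 213 213] [103  86  47  56  45  19   4   4   4   4   4   4   4   4]
296 [ 62  64  64  84 127 144 164 176 187 214 214 214 215 214] [ 97  97 101 109  68  58  52  22   5   3   4   4   4   3]
297 [ 61  62  62  64  64  79 104 142 162 196 214 215 216 215] [100  99  98  96 100 104  89  53  45   9   4   4   4   3]
298 [ 64  63  64  63  62  64  64  70 101 137 160 168 199 218] [ 97  98  96  98  98  96  97 103  85  38  22  19   8   4]
299 [ 63  62  62  61  62  64  61  62  63  63  63  84 138 166] [98 98 99 99 98 97 99 98 97 99 99 79 37 18]
```

```bash
python3 - <<'E'
from h import *
a=np.array([.9703,.2419,0]);nn=np.array([-.2419,.9703,0]);m=np.array([.5406,-.2445,.034])-.0007*nn
P=lambda s,j,z:np.round(proj('scene',m+s*a+j*nn+[0,0,z]),2)
for s in(.0515,.0545): print('home front bottom',s,P(s,.005,.004),P(s,-.005,.004),'side back',P(s+.003,-.005,.004))
for s in(.0008,.0018,.0035): print('now front bottom',s,P(s,.005,.004),P(s,-.005,.004),'side back',P(s+.003,-.005,.004),'mark front top',P(s,.005,0),P(s,-.005,0))
A=[cv2.resize(cv2.imread(f'pics/{n}.png')[x[1]:x[1]+25,x[0]:x[0]+16],(384,600),interpolation=cv2.INTER_NEAREST) for n,x in(('s6',(396,265)),('s9',(384,277)))]
o=np.hstack([A[0],np.zeros((600,16,3),np.uint8),A[1]]);cv2.imwrite('pics/c9.png',o)
E
```

```text
home front bottom 0.0515 [400.22 283.  ] [404.   284.46] side back [404.69 283.89]
home front bottom 0.0545 [400.92 282.43] [404.69 283.89] side back [405.39 283.32]
now front bottom 0.0008 [388.02 292.92] [391.85 294.48] side back [392.59 293.87] mark front top [387.95 294.42] [391.78 295.99]
now front bottom 0.0018 [388.27 292.72] [392.1  294.28] side back [392.84 293.67] mark front top [388.2  294.22] [392.02 295.78]
now front bottom 0.0035 [388.69 292.38] [392.52 293.93] side back [393.26 293.33] mark front top [388.62 293.87] [392.44 295.44]
```

View pics/c9.png

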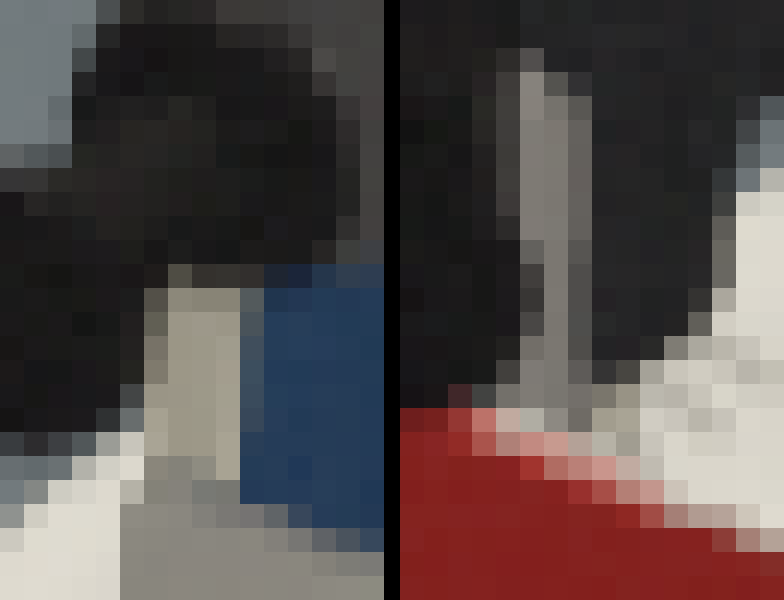

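The right half shows a beige pointer remnant at px (391–393, 294–295), with the mark's front edge at v≈297 for u=392. By sub-pixel coverage the gap is 1.94 px against 1.53 px when aligned, so the rod needs about 1.2 mm more.

servo_tool(increments=[0,0,0,-0.006,0,0,0,0,0,0,0,0,0,0,0,0,0,0,0,0,0,0,0,0,0])

```text
t: 12.6
eef_pos: [0.526, -0.2501, 0.0562]
eef_rot: [-0.087, 0.7, 0.085, 0.704]
force: [10.1, -0.3, 2.4]
width: 0.0137
```

```bash
python3 - <<'E'
from h import *
go(np.array([.5765,-.2375,.0562])-.0521*np.array([.9703,.2419,0]),104)
s,d=snapshot('scene');cv2.imwrite('pics/s10.png',s)
for n in('s6','s9','s10'):
    I=cv2.imread(f'pics/{n}.png');G=cv2.cvtColor(I,cv2.COLOR_BGR2GRAY)
    print(n);[print(v,G[v,387:397]) for v in range(292,298)]
I0=cv2.imread('pics/s5.png');print('pin',cen(box(mask(I0,'yel'),(298,220,312,252))),cen(box(mask(s,'yel'),(298,220,312,252))))
E
```

```text
t 12.6 tcp [0.526, -0.2501, 0.0562] jaw 103.9845 down [0.0053, -0.0015, -1.0] F [10.1004, -0.3041, 2.3624] w 0.0137
turn share -0.0002 shift share [0.0001, -0.0, -0.0003] per5 [0.0, -0.0, -0.0001]
s6
292 [121 123 163 203 197 179 199 218 215 206]
293 [126 198 186 217 209 203 207 199 182 198]
294 [148 202 190 182 200 218 215 205 199 184]
295 [111 143 155 169 186 198 181 198 215 206]
296 [ 62  66  84 128 144 165 178 189 215 215]
297 [ 62  61  64  64  78 106 142 153 198 216]
s9
292 [ 26  64 123 119  92  52  70 162 197 204]
293 [ 66 112 124 118 112 118 147 184 180 196]
294 [135 176 173 137 108 157 164 204 197 182]
295 [109 141 154 166 166 178 157 196 213 205]
296 [ 64  64  84 127 144 164 176 187 214 214]
297 [ 62  62  64  64  79 104 142 162 196 214]
s10
292 [ 29  86 122 117  50  39  84 163 197 204]
293 [ 46 115 124 117 103 115 156 185 180 196]
294 [131 150 134 116 111 144 168 203 197 182]
295 [107 121 127 161 167 185 159 197 213 205]
296 [ 62  65  84 127 145 171 177 187 214 214]
297 [ 63  60  62  65  78 105 141 161 196 214]
pin (np.float64(303.43689320388347), np.float64(239.5728155339806), 103, (np.int64(301), np.int64(306), np.int64(231), np.int64(248))) (np.float64(303.43689320388347), np.float64(239.5728155339806), 103, (np.int64(301), np.int64(306), np.int64(231), np.int64(248)))
```

servo_tool(increments=[0,0,0,0.003,0,0,0,0,0,0,0,0,0,0,0,0,0,0,0,0,0,0,0,0,0])

```text
t: 13.15
eef_pos: [0.5267, -0.2499, 0.0563]
eef_rot: [-0.087, 0.7, 0.085, 0.704]
force: [9.8, 0.5, 2.6]
width: 0.0134
```

servo_tool(increments=[0,0,0,0,0,0,0,0,0,0,0,0,0,0,0,0,0,0,0,0,0,0,0,0,0])

```text
t: 13.65
eef_pos: [0.5267, -0.2499, 0.0563]
eef_rot: [-0.087, 0.7, 0.085, 0.704]
force: [9.5, -0.2, 2.0]
width: 0.0136
```

```bash
python3 - <<'E'
from h import *
go(np.array([.5765,-.2375,.0562])-.0513*np.array([.9703,.2419,0]),104)
print(np.abs(state()['qd']).max());print(job_done())
E
```

```text
t 13.65 tcp [0.5267, -0.2499, 0.0563] jaw 103.9865 down [0.0055, -0.0016, -1.0] F [9.4677, -0.1579, 2.0393] w 0.0136
turn share -0.0001 shift share [0.0003, 0.0001, 0.0003] per5 [0.0001, 0.0, 0.0001]
0.001899810914598679
the job is handed in; nothing more can be done
None
```

I pushed the pin home in the red-ringed opening and let go of it. Then I pulled the rod out about 51.3 mm and handed the job in at 13.65 s, still holding it. I never got a clear view of the white pointer on the red mark, so that alignment is not fully confirmed.

- **Pin:** it met a firm stop at about 22 N at the expected depth. After release the scene picture showed its flange on the red ring, and the handle had not moved when I checked it again during the pull.
- **Rod:** the gripper held it steady with about 9.5 N of spring pull, roughly what the spring should give at that extension. The arm was still.
- **Pointer at the mark:** the gripper mostly hid the pointer and shadows blurred the rest. My pull estimates disagreed:
  - The top camera gave about 50–50.5 mm.
  - The pictures taken during the pull gave about 50.4–52.3 mm.
  - A rough reading of the pointer before the pull gave 52.5 mm or more.

  I settled near the middle of the first two. I expect the pointer to be within about 1–1.5 mm of the mark.
- **Other things on the table:** I did not deliberately touch any of them, and saw no unexpected contact forces. I took no final full picture to check them.

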